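# Hook the brown brick-slip hanger inside the soak tub

## Robot

A 6-joint arm with a two-finger parallel gripper is mounted at the origin on the work surface. World frame = base frame: x ahead of the robot, y to its left, z up, the work surface at z = 0. Lengths are in mm, angles in rad, forces in N, time in s.
With the tool pointing down it reaches from about 300 to 775 mm from the base axis. Payload 14.6 kg.
Tool frame: the origin (TCP) lies midway between the tips of the shut fingers; the grasp point (between the pads) lies 19 mm behind it (manip.grip_depth is the distance from the TCP to the grasp point, in mm); x points along the fingers, y is the direction in which the jaws open and shut, and the axes are right-handed (so a half turn about x gives the same grasp; the last joint's range is limited). The gripper opens to 94 mm and grips with 3 to 60 N. Pads are 16 mm wide; open, the fingers measure 119 mm over their backs; the gripper's body (75 mm by 177 mm) begins 78 mm behind the grasp point.
Start: joints at [-1.234, 0.3, 1.521, -0, 1.321, -0.067], TCP at [216.096, -505.759, 205.446] pointing down, gripper open.
Joint ranges: [-3.03, 3.03], [-0.79, 2.21], [0.23, 2.52], [-1.04, 4.18], [0, 3.07], [-2.55, 2.55]. Speed limits (rad/s): [2.22, 2.22, 2.57, 3.14, 3.14, 3.14].

## Interface

Orientations are given as [roll, pitch, yaw] about the fixed x, y, z axes, in that order (R = Rz(yaw) Ry(pitch) Rx(roll)).
In Python, from cell import readout, cams, ticket, manip gives the robot as it stands. The module is installed in compiled form; this text tells all that it offers.
- The arm moves only by the tool apply_moves, never from a script. Its argument "plan" is one flat list of numbers, 7 for each row, row after row: the turn, a rotation vector about the tool's x, y, z in rad, then the shift along the tool's x, y, z in m, then the opening in per cent of the stroke, from 0 (shut) to 100 (fully open). In form: [wx, wy, wz, x, y, z, fingers, wx, wy, wz, x, y, z, fingers, ...]. A call has 1 to 5 rows; each row shifts and turns the commanded pose from where the row before left it, along the tool's axes as they then stand; what a row does not reach is not made up. A row lasts 1/8 s, in which the tool goes at most 62.5 mm and 10.7 degrees, less where a joint would pass 70% of its speed; a pose out of reach is approached as far as the arm can. A call with a gripper value outside its range is refused whole. The fingers move at their own pace and stop on an object; "force" is the grip in N (left out, the last holds). Time passes only in rows, so rows that do not move let the fingers close. It gives the time, the measured TCP pose, the force and the opening at its end, in the units of the state.
- readout.read_state(): the state, without advancing time (a new reading comes with each control period).
- cams.camera(name): name is "scene" or "side" or "wrist"; returns a dict with "image" (400x640x3 uint8, red, green, blue), "fovy" (degrees; the focal length in pixels is half the picture's height over the tangent of half this angle, whatever the lens; pixels are square), "cx", "cy" (the principal point, pixels), "position" and "orientation" of the camera in the world; the wrist camera has in their place "T_tool_cam" (4x4, takes a point from camera to tool coordinates, whose origin is the TCP and whose axes are the tool frame's). Camera axes: x right, y down, z forward; pixel columns grow to the right and rows downward; lengths in mm; the calibration is good to about 2 mm. A picture is of the moment at which its call begins: read the wrist's pose just before it. There is no depth.
- ticket.sign_off(): hands the job in, once; it reports no verdict.
The state is a dict: "clock": time; "joints": joint angles; "qd": joint speeds; "effort": joint torques, N m; "eef_pos": TCP position; "eef_rot": TCP orientation; "wrist_force": force on the tool from outside, world axes, zero at the start; "moment": the same for the moment, N m; "finger_gap": finger opening in mm.
Only numpy, scipy, OpenCV 4.12 (cv2) and the standard library are available. Lean on these libraries where they do the work, as an engineer would, in place of code of your own. Each camera call takes 0.05 s, during which the arm holds its last target.

## Task

Pick up the hanger that holds the dark brown glazed brick slip and hook its bent lip over the front wall of the steel soak tub (the wall facing the robot, with the green drain plug), so that the slip hangs inside the tub, upright and with the bend resting fully down on the rim, and let go. The tub stands anywhere along its play in the drip tray, so feel for the wall and be gentle with it; do not ram it or drop the hanger. Leave everything else on the bench where it is.

Things in the scene. Friction and masses are not known exactly. Their poses are not given: they have to be found in the camera images.
- tray: Grey drip tray fixed to the bench, 260 (x) x 310 (y) mm, origin centre of its underside, z up. In it an open steel tub, outside 200 (x) x 270 (y) mm, walls 5 mm, rim 112 mm and inner floor 17 mm above the bench, square to the tray and centred in y; along the tray's x it stands anywhere within 12 mm of the middle, not measured. Pushed, it slides only above about 30 N.
- tray_front (a point): Where the middle of the front wall's rim would be if the tub stood midway: 97.5 mm to -x of the tray's middle, 112 mm above the bench; the real wall (5 mm thick) is up to 12 mm nearer or farther along x. Axes as the tray's; +x points into the tub. A green drain plug (22 mm across, 12 mm long, 47 mm above the bench) is on this wall's outside, 90 mm to +y.
- brown_hanger: Loose hanger with the DARK BROWN slip, 134 mm high, 80 wide (y), 66 deep (x), about 0.4 kg, stands upright. Origin: middle of the lower edge of its upright 4 mm back plate (x -2 to 2 mm, 84 mm high). The slip stands on a shelf on the +x side, reaching x = 50 mm; the bent lip is on the -x side. So the lip goes outside the wall, plate and slip inside; once hung, the lower edge is 32 mm above the bench.
- brown_hanger_gap (a point): Middle of the gap's upper end, under the bend: 7 mm to -x of the plate's middle, 80 mm above its lower edge; axes as the hanger's. The bend (60 mm wide) rests here on the rim. The gap for the wall is 10 mm wide (x -2 to -12 mm from the plate's middle); the lip is 4 mm thick and ends 28 mm below the bend, 52 mm above the plate's lower edge.
- brown_hanger_grip (a point): Middle of the brown hanger's yellow upright grip tab, 109 mm above the hanger's lower edge; axes as the hanger's. The tab is 10 mm thick (x), 40 mm wide (y), and stands from 84 to 134 mm above the lower edge, directly over the back plate: pinch it from above across its thickness.
- brown_hanger_sample (a point): Centre of the dark brown slip (22 x 70 x 62 mm), 13.5 mm to +x of the hanger's back plate and 35 mm above its lower edge; axes as the hanger's.
- buff_hanger_grip (a point): Middle of the yellow grip tab of a second, identical hanger that holds a PALE BUFF slip, 109 mm above the bench; axes as for the brown one. Leave it alone.
- brick: Loose glazed brown brick 102 (x) x 215 (y) x 65 mm, origin at the centre of its underside. Leave it alone.
- straightedge: Loose steel straightedge 300 (x) x 32 (y) x 5 mm, origin at the centre of its underside. Leave it alone.
- tester: Loose rebound tester, red plastic body with black ends and steel plunger towards +x, about 240 (x) x 54 (y) x 55 mm; origin under the middle of the red body. Leave it alone.
- dividers: Loose pair of chrome dividers lying flat, 190 (x) x 68 (y) x 12 mm; origin on the bench between the legs. Leave them alone.

How it is judged:
By the outcome, as a careful person would: the job done as asked, in the order asked, and still so for the second after the job is handed in, with the robot touching nothing.
It also fails if it takes over 43 s, if anything falls off the work surface, if the arm or the gripper's body presses on something with over 40 N, if the wrist force passes 120 N, or if a joint passes its speed limit or range.

## Working session

There is one attempt and no reset: what is moved stays moved. The work goes in short steps, Python scripts to look and compute and a tool call to move; the robot and the scene stay as the last step left them, time stands still between calls to the robot, and variables do not carry over. Pictures are saved under pics/ and viewed, and the job is handed in when it is done.

Besides the shell and the picture viewer there is one more tool, called after "Call:" as name(argument=value, ...) on one line, values as JSON. apply_moves: Moves the arm, as the interface text tells. Its arguments: {"type":"object","properties":{"plan":{"type":"array","items":{"type":"number"}},"force":{"type":"number"}},"required":["plan"]}

```bash
mkdir -p pics; python3 - <<'E'
from cell import readout,cams,manip
import cv2
s=readout.read_state();print(s)
for n in ["scene","side","wrist"]:
    c=cams.camera(n);cv2.imwrite(f"pics/{n}0.png",c["image"][:,:,::-1])
    print(n,{k:v for k,v in c.items() if k!="image"})
E
```

```text
{'clock': 0.0, 'joints': array([-1.23359032e+00,  3.00486528e-01,  1.52156606e+00, -4.61943809e-05,
        1.32071406e+00, -6.66090401e-02]), 'qd': array([ 5.05255559e-04,  1.70614915e-03,  6.64730243e-04, -5.88471669e-06,
        3.71822553e-04, -1.12579521e-03]), 'effort': array([ 7.60512776e-04, -5.31803691e+01, -3.52737594e+01,  7.08687399e-02,
        2.43821391e-02, -4.68376936e-05]), 'eef_pos': array([ 216.00595277, -505.52311094,  204.88422737]), 'eef_rot': array([-1.59931137,  1.56962148,  1.94610779]), 'wrist_force': array([-0.1864765 , -0.26219218, -0.28102141]), 'moment': array([ 0.06105449, -0.04485825, -0.00770625]), 'finger_gap': 94.20835688999799}
scene {'fovy': 42.33066522168333, 'cx': 325.5786319180507, 'cy': 198.30472846189397, 'position': array([1692.88050164,  160.63454853,  953.45797136]), 'orientation': array([-2.20218025, -0.00233104,  1.8214067 ])}
side {'fovy': 51.00694867522409, 'cx': 321.6757803512211, 'cy': 203.09255861514126, 'position': array([359.92798167, 527.09637472, 769.437069  ]), 'orientation': array([-2.35398763, -0.01487591, -2.88285578])}
wrist {'fovy': 69.75627324724113, 'cx': 319.89334150122403, 'cy': 201.2661571665652, 'T_tool_cam': array([[-1.13562220e-04, -2.66947564e-01,  9.63711049e-01,
        -1.79581920e+02],
       [ 9.99999992e-01, -8.45872178e-05,  9.44078281e-05,
        -6.90263324e-01],
       [ 5.63156966e-05,  9.63711052e-01,  2.66947571e-01,
        -7.73102213e+01],
       [ 0.00000000e+00,  0.00000000e+00,  0.00000000e+00,
         1.00000000e+00]])}
```

View pics/scene0.png

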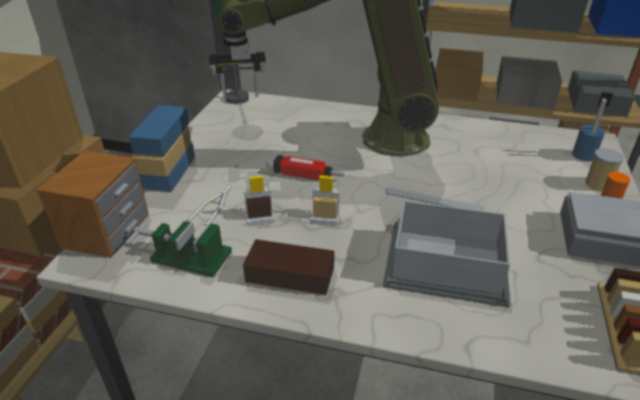

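View pics/side0.png

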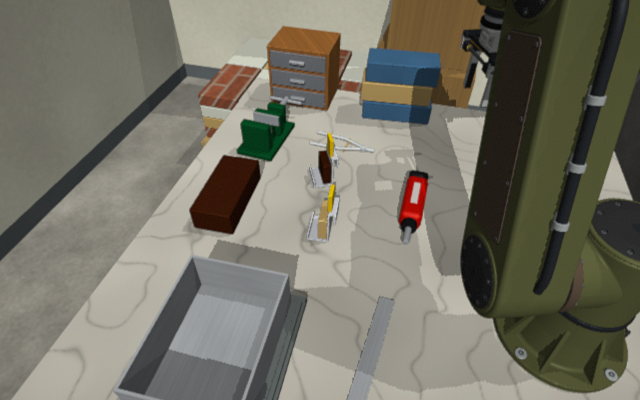

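View pics/wrist0.png

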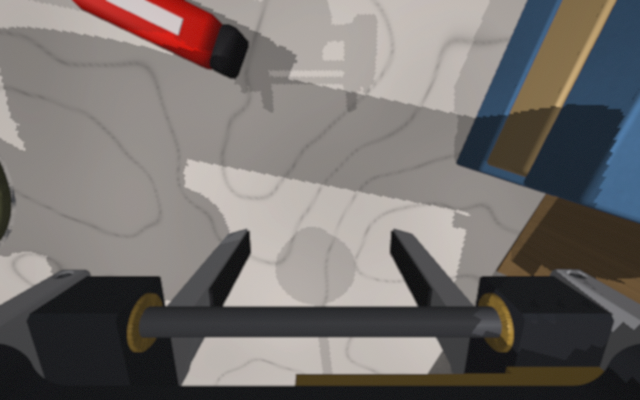

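The scene view shows the brown hanger with its tab at about (257,184), the buff one at (325,184), and the tub at about (450,245). In the side view the brown tab is at (330,146) and the buff tab at (331,197). The wrist view shows neither hanger. I'll triangulate next.

```bash
cat > h.py <<'E'
import numpy as np,cv2
from scipy.spatial.transform import Rotation as R
from cell import readout,cams
def K(c):
    f=200/np.tan(np.radians(c["fovy"])/2); return np.array([[f,0,c["cx"]],[0,f,c["cy"]],[0,0,1]])
def pose(c,s=None):
    if "position" in c: return R.from_euler("xyz",c["orientation"]).as_matrix(),np.array(c["position"])
    T=np.array(c["T_tool_cam"]);Rt=R.from_euler("xyz",s["eef_rot"]).as_matrix()
    return Rt@T[:3,:3],Rt@T[:3,3]+s["eef_pos"]
def ray(c,uv,s=None):
    Rm,p=pose(c,s);d=Rm@np.linalg.inv(K(c))@[uv[0],uv[1],1];return p,d/np.linalg.norm(d)
def onz(c,uv,z,s=None):
    p,d=ray(c,uv,s);return p+d*(z-p[2])/d[2]
def tri(r):
    A=sum(np.eye(3)-np.outer(d,d) for p,d in r);b=sum((np.eye(3)-np.outer(d,d))@p for p,d in r)
    x=np.linalg.solve(A,b);return x,[np.linalg.norm((np.eye(3)-np.outer(d,d))@(x-p)) for p,d in r]
def proj(c,X,s=None):
    Rm,p=pose(c,s);v=K(c)@(Rm.T@(np.array(X)-p));return v[:2]/v[2]
def crop(img,x0,y0,x1,y1,k,name):
    cv2.imwrite(name,cv2.resize(img[y0:y1,x0:x1,::-1],None,fx=k,fy=k,interpolation=cv2.INTER_CUBIC))
E
python3 - <<'E'
from h import *
C={n:cams.camera(n) for n in["scene","side"]}
for n,c in C.items():
    h=cv2.cvtColor(c["image"],cv2.COLOR_RGB2HSV)
    m=cv2.inRange(h,(22,180,110),(32,255,255))
    k,l,st,ce=cv2.connectedComponentsWithStats(m)
    for i in range(1,k):
        if st[i,4]>20: print(n,st[i],ce[i])
crop(C["scene"]["image"],230,160,360,240,6,"pics/sc1.png")
crop(C["scene"]["image"],370,180,530,310,5,"pics/sc2.png")
crop(C["side"]["image"],290,120,390,250,4.5,"pics/si1.png")
crop(C["side"]["image"],110,240,400,400,2.7,"pics/si2.png")
E
```

```text
scene [319 175  13  16 175] [325.53142857 182.54285714]
scene [250 177  13  15 161] [256.36024845 183.62111801]
side [328 133   6  24  92] [330.33695652 144.0326087 ]
side [328 185   7  27 118] [330.61016949 197.53389831]
```

View pics/sc1.png

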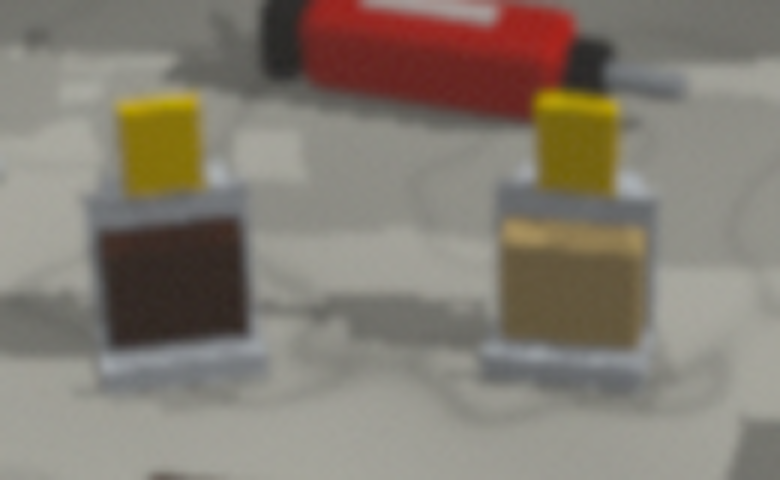

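View pics/si1.png

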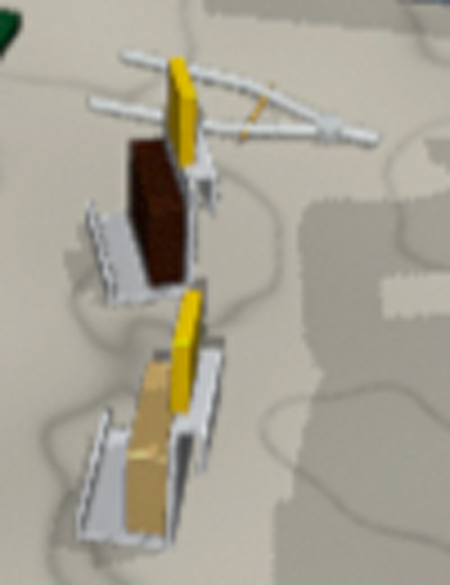

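View pics/sc2.png

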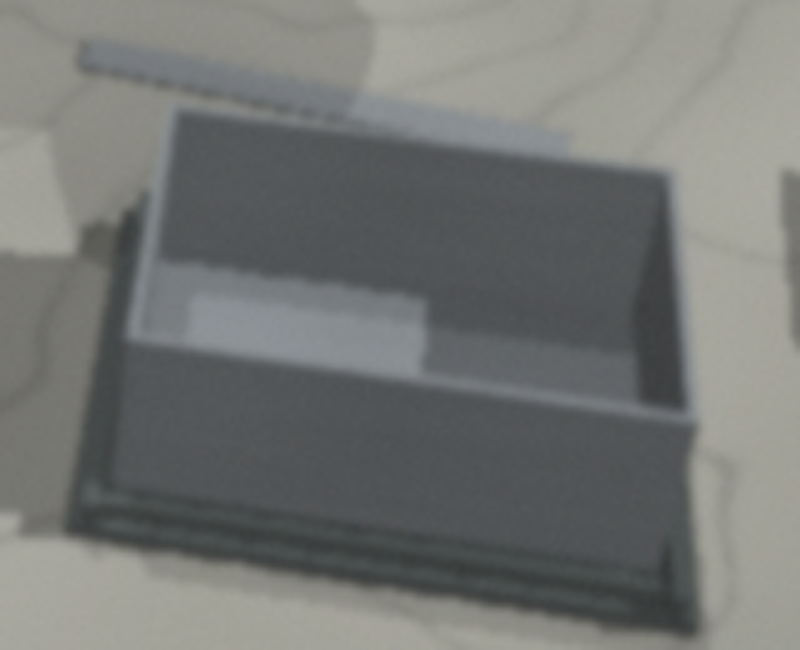

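View pics/si2.png

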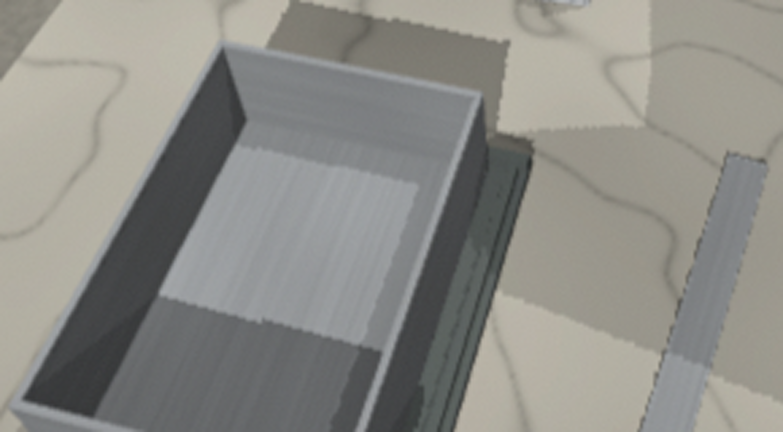

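```bash
python3 - <<'E'
from h import *
sc=cams.camera("scene");si=cams.camera("side")
S=lambda x,y:(230+(x+.5)/6-.5,160+(y+.5)/6-.5)
T=lambda x,y:(370+(x+.5)/5-.5,180+(y+.5)/5-.5)
D=lambda x,y:(110+(x+.5)/2.7-.5,240+(y+.5)/2.7-.5)
E=lambda x,y:(290+(x+.5)/4.5-.5,120+(y+.5)/4.5-.5)
P=lambda c,uv,z:onz(c,uv,z)[:2].round(1)
print("rim scene FL(-y),FR,BL,BR",*[P(sc,T(*q),112) for q in[(172,108),(678,171),(127,340),(696,418)]])
print("rim side",*[P(si,D(*q),112) for q in[(484,94),(224,43),(12,407)]])
print("tray scene",*[P(sc,T(*q),0) for q in[(68,532),(695,635)]])
print("brown top edge front scene",*[P(sc,S(*q),134) for q in[(118,103),(203,99)]],"base",*[P(sc,S(*q),0) for q in[(102,388),(266,377)]])
print("buff top",*[P(sc,S(*q),134) for q in[(535,98),(619,103)]])
print("brown top side: far-left corner.. (170,58)(184,60) near (179..196,100)",*[P(si,E(*q),134) for q in[(169,58),(184,60),(181,105),(197,102)]])
print("brown shelf side",*[P(si,E(*q),0) for q in[(90,205),(112,304),(182,295)]])
print("buff top side",*[P(si,E(*q),134) for q in[(184,290),(202,292)]])
E
```

```text
rim scene FL(-y),FR,BL,BR [536.7  88.5] [525.4 356. ] [732.6  91.9] [720.3 359.6]
rim side [530.1  88.4] [726.   95.9] [720.4 362.6]
tray scene [757.8  74.6] [749.8 381.1]
brown top edge front scene [ 560.6 -351.7] [ 547.2 -313.8] base [ 611.7 -352.3] [ 583.6 -277.7]
buff top [ 506.7 -161.2] [ 500.8 -121.5]
brown top side: far-left corner.. (170,58)(184,60) near (179..196,100) [ 566.6 -346.4] [ 557.9 -346.9] [ 549.2 -304.9] [ 541.2 -310.1]
brown shelf side [ 619.2 -362.3] [ 580.9 -276.8] [ 542.4 -296. ]
buff top side [ 510.5 -156.5] [ 501.5 -157.5]
```

```bash
cat >> h.py <<'E'
def target(yaw):  # tool x down, tool y along (cos yaw, sin yaw)
    y=np.array([np.cos(yaw),np.sin(yaw),0]);x=np.array([0,0,-1.]);return np.stack([x,y,np.cross(x,y)],1)
def delta(s,pos,yaw,n,pr=True):
    """split the way into n rows: rotvec and shift in tool axes"""
    Rc=R.from_euler("xyz",s["eef_rot"]);Rt=R.from_matrix(target(yaw))
    w=(Rc.inv()*Rt).as_rotvec();p0=np.array(s["eef_pos"]);d=np.array(pos)-p0
    print("rotvec total",w.round(4),"deg",np.degrees(np.linalg.norm(w)).round(1),"dist",np.linalg.norm(d).round(1))
    for i in range(n):
        Ri=Rc*R.from_rotvec(w*i/n)   # axes before the row
        print((w/n).round(4).tolist(),(Ri.inv().apply(d/n)/1000).round(4).tolist(), "after:",((Rc*R.from_rotvec(w*(i+1)/n)).inv().apply(d/n)/1000).round(4).tolist())
E
python3 - <<'E'
from h import *
s=readout.read_state();print(R.from_euler("xyz",s["eef_rot"]).as_matrix().round(3))
for yaw in (np.radians(20),np.radians(200)):
    delta(s,[549,-330,225],yaw,8)
E
```

```text
[[-0.     0.393 -0.92 ]
 [ 0.    -0.92  -0.393]
 [-1.    -0.    -0.   ]]
rotvec total [-1.5161e+00 -2.0000e-04  2.0000e-04] deg 86.9 dist 377.0
[-0.1895, -0.0, 0.0] [-0.0025, -0.0038, -0.0469] after: [-0.0025, 0.0051, -0.0468]
[-0.1895, -0.0, 0.0] [-0.0025, 0.0051, -0.0468] after: [-0.0025, 0.0138, -0.045]
[-0.1895, -0.0, 0.0] [-0.0025, 0.0138, -0.045] after: [-0.0025, 0.022, -0.0416]
[-0.1895, -0.0, 0.0] [-0.0025, 0.022, -0.0416] after: [-0.0025, 0.0294, -0.0367]
[-0.1895, -0.0, 0.0] [-0.0025, 0.0294, -0.0367] after: [-0.0025, 0.0358, -0.0305]
[-0.1895, -0.0, 0.0] [-0.0025, 0.0358, -0.0305] after: [-0.0025, 0.0409, -0.0232]
[-0.1895, -0.0, 0.0] [-0.0025, 0.0409, -0.0232] after: [-0.0025, 0.0446, -0.0151]
[-0.1895, -0.0, 0.0] [-0.0025, 0.0446, -0.0151] after: [-0.0025, 0.0466, -0.0064]
rotvec total [1.6255e+00 2.0000e-04 2.0000e-04] deg 93.1 dist 377.0
[0.2032, 0.0, 0.0] [-0.0025, -0.0038, -0.0469] after: [-0.0025, -0.0132, -0.0452]
[0.2032, 0.0, 0.0] [-0.0025, -0.0132, -0.0452] after: [-0.0025, -0.0221, -0.0416]
[0.2032, 0.0, 0.0] [-0.0025, -0.0221, -0.0416] after: [-0.0025, -0.03, -0.0362]
[0.2032, 0.0, 0.0] [-0.0025, -0.03, -0.0362] after: [-0.0025, -0.0367, -0.0294]
[0.2032, 0.0, 0.0] [-0.0025, -0.0367, -0.0294] after: [-0.0025, -0.0419, -0.0214]
[0.2032, 0.0, 0.0] [-0.0025, -0.0419, -0.0214] after: [-0.0025, -0.0454, -0.0125]
[0.2032, 0.0, 0.0] [-0.0025, -0.0454, -0.0125] after: [-0.0025, -0.047, -0.0031]
[0.2032, 0.0, 0.0] [-0.0025, -0.047, -0.0031] after: [-0.0025, -0.0466, 0.0064]
```

Call:
apply_moves(plan=[-0.18,0,0,-0.004,-0.004,-0.047,100,-0.18,0,0,-0.004,0.005,-0.047,100,-0.18,0,0,-0.004,0.014,-0.045,100,-0.18,0,0,-0.004,0.022,-0.042,100,-0.18,0,0,-0.004,0.029,-0.037,100])

```text
clock: 0.98
eef_pos: [427.8, -398.1, 225.6]
eef_rot: [1.065, 1.571, -0.767]
wrist_force: [-1.3, -0.2, 0.4]
finger_gap: 94.2
```

```bash
python3 - <<'E'
from h import *
s=readout.read_state();print(s["clock"],s["eef_pos"],s["joints"])
delta(s,[549,-330,225],np.radians(20),4)
E
```

```text
0.975 [ 427.81254161 -398.06766048  225.62474389] [-8.12073010e-01  3.62855806e-01  1.39063094e+00  4.51148981e-06
  1.38800802e+00 -5.51020045e-01]
rotvec total [-6.101e-01  1.000e-04 -1.000e-04] deg 35.0 dist 139.0
[-0.1525, 0.0, -0.0] [0.0002, 0.0249, -0.0243] after: [0.0002, 0.0283, -0.0202]
[-0.1525, 0.0, -0.0] [0.0002, 0.0283, -0.0202] after: [0.0002, 0.031, -0.0157]
[-0.1525, 0.0, -0.0] [0.0002, 0.031, -0.0157] after: [0.0002, 0.033, -0.0108]
[-0.1525, 0.0, -0.0] [0.0002, 0.033, -0.0108] after: [0.0002, 0.0343, -0.0056]
```

Call:
apply_moves(plan=[-0.1525,0,0,0,0.025,-0.024,100,-0.1525,0,0,0,0.028,-0.02,100,-0.1525,0,0,0,0.031,-0.016,100,-0.1525,0,0,0,0.033,-0.011,100,0,0,0,0,0,0,100])

```text
clock: 1.6
eef_pos: [549.0, -330.1, 224.8]
eef_rot: [-2.762, 1.57, 2.297]
wrist_force: [-0.1, 0.4, 0.3]
finger_gap: 93.9
```

```bash
python3 - <<'E'
from h import *
s=readout.read_state();c=cams.camera("wrist")
print(s["clock"],s["eef_pos"],s["eef_rot"],s["wrist_force"])
import pickle;pickle.dump((s,c),open("w1.pkl","wb"))
cv2.imwrite("pics/w1.png",c["image"][:,:,::-1])
E
```

```text
1.6 [ 549.04027669 -330.14678665  224.81975378] [-2.76203161  1.57007646  2.2968477 ] [-0.14974145  0.4330827   0.29686116]
```

View pics/w1.png

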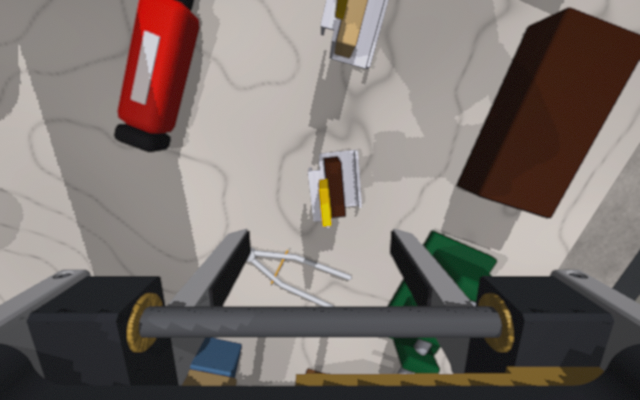

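```bash
python3 - <<'E'
from h import *
import pickle
s,c=pickle.load(open("w1.pkl","rb"))
crop(c["image"],295,140,370,235,6.2,"pics/w1c.png")
h=cv2.cvtColor(c["image"],cv2.COLOR_RGB2HSV)
m=cv2.inRange(h,(20,150,90),(34,255,255))
k,l,st,ce=cv2.connectedComponentsWithStats(m)
for i in range(1,k):
    if st[i,4]>30:
        print(st[i],ce[i],cv2.minAreaRect(np.argwhere(l==i)[:,::-1].astype(np.float32)))
print("tcp axis px at z134",proj(c,[549.04,-330.15,134],s),"pred yellow top",onz(c,(325,203),134,s))
E
```

```text
[319 178  13  49 456] [325.06140351 202.59429825] ((325.0494689941406, 201.99505615234375), (47.56277847290039, 10.447891235351562), 84.2894058227539)
[127 294  29  58 391] [136.65217391 320.87212276] ((138.59254455566406, 320.99774169921875), (19.670398712158203, 59.47953796386719), 17.020524978637695)
[504 332  10  19  83] [509.19277108 341.51807229] ((509.0338134765625, 341.79180908203125), (5.905844688415527, 18.672014236450195), 17.35402488708496)
[ 297  367  269   18 2666] [444.67329332 377.7231808 ] ((430.99993896484375, 375.4999694824219), (267.99993896484375, 16.999996185302734), -0.0)
tcp axis px at z134 [320.3358872  204.68167176] pred yellow top [ 552.75434082 -326.98575474  134.        ]
```

View pics/w1c.png

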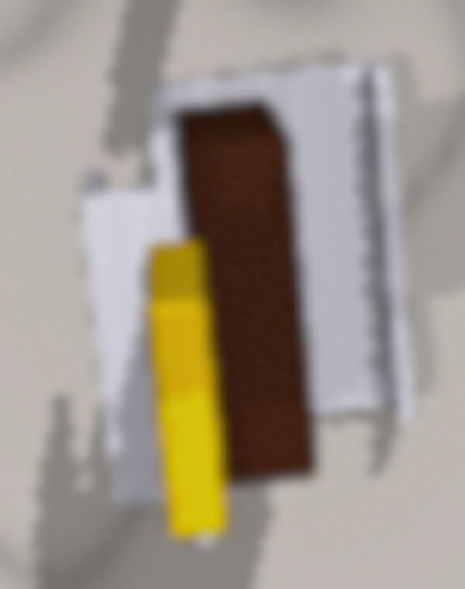

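```bash
python3 - <<'E'
from h import *
import pickle
s,c=pickle.load(open("w1.pkl","rb"))
W=lambda x,y:(295+(x+.5)/6.2-.5,140+(y+.5)/6.2-.5)
P=np.array([onz(c,W(*q),134,s)[:2] for q in[(152,300),(208,297),(228,533),(171,538)]])
print(P.round(1),P.mean(0))
for a,b in((0,3),(1,2)):
    d=P[a]-P[b];print(np.linalg.norm(d),np.degrees(np.arctan2(-d[0],d[1])))
print(np.linalg.norm(P[1]-P[0]))
# shelf outer edge z~?:  plate lines
for q in [((385,65),(410,420)),((83,195),(112,500))]:
    for z in (5,84):
        a,b=[onz(c,W(*t),z,s)[:2] for t in q];d=a-b;print(z,np.linalg.norm(d).round(1),np.degrees(np.arctan2(-d[0],d[1])).round(1),a.round(1))
E
```

```text
[[ 542.2 -314.8]
 [ 550.2 -311.3]
 [ 566.8 -346.9]
 [ 558.4 -350.8]] [ 554.42567147 -330.93838584]
39.524026518215955 24.263324211704624
39.1853908605856 25.015502226363516
8.730622219675224
5 82.7 25.9 [ 582.3 -274.6]
84 66.3 25.9 [ 570.4 -271.1]
5 73.2 24.6 [ 528.8 -324.9]
84 58.7 24.6 [ 527.5 -311.4]
```

```bash
python3 - <<'E'
from h import *
s=readout.read_state()
delta(s,[554.2,-330.7,93],np.radians(24.9),1)
E
```

```text
rotvec total [-0.0915 -0.0005  0.0004] deg 5.2 dist 132.1
[-0.0915, -0.0005, 0.0004] [0.132, 0.006, 0.0018] after: [0.132, 0.0057, 0.0023]
```

Call:
apply_moves(plan=[-0.0915,0,0,0,0.006,0.002,100,0,0,0,0.044,0,0,60,0,0,0,0.044,0,0,50,0,0,0,0.044,0,0,40,0,0,0,0,0,0,35], force=30)

```text
clock: 2.28
eef_pos: [552.0, -331.2, 90.7]
eef_rot: [-2.575, 1.565, 2.569]
wrist_force: [0.6, 0.0, 1.3]
finger_gap: 57.7
```

```bash
python3 - <<'E'
from h import *
s=readout.read_state();c=cams.camera("wrist")
print(s["clock"],s["eef_pos"],s["wrist_force"],s["finger_gap"])
cv2.imwrite("pics/w2.png",c["image"][:,:,::-1])
E
```

```text
2.275 [ 551.97733891 -331.22381955   90.72584091] [0.63888907 0.03229364 1.29804806] 57.69663425350983
```

View pics/w2.png

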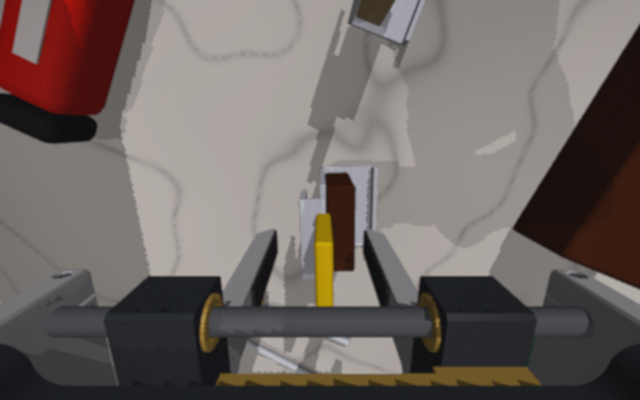

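The tab is parallel to the fingers and centred between them at (323,260), so I'm closing.

Call:
apply_moves(plan=[0,0,0,0,0,0,5,0,0,0,0,0,0,0,0,0,0,0,0,0,0,0,0,0,0,0,0,0,0,0,0,0,0,0,0], force=40)

```text
clock: 2.95
eef_pos: [554.2, -331.3, 93.7]
eef_rot: [0.928, 1.57, -0.209]
wrist_force: [0.9, 0.7, 2.9]
finger_gap: 9.8
```

```bash
python3 - <<'E'
from h import *
s=readout.read_state();c=cams.camera("wrist");d=cams.camera("side")
print(s["clock"],s["eef_pos"],s["eef_rot"],s["wrist_force"],s["finger_gap"])
cv2.imwrite("pics/w3.png",c["image"][:,:,::-1])
cv2.imwrite("pics/s3.png",d["image"][:,:,::-1])
E
```

```text
2.95 [ 554.23958774 -331.32323908   93.72180582] [ 0.92761985  1.57031972 -0.20864607] [0.93949002 0.73832816 2.91205099] 9.78648589042849
```

View pics/w3.png

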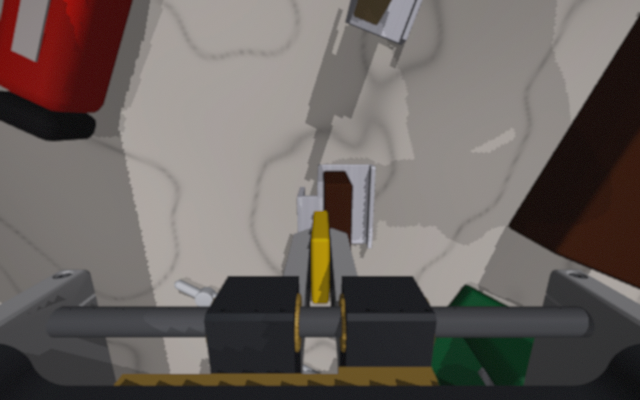

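View pics/s3.png

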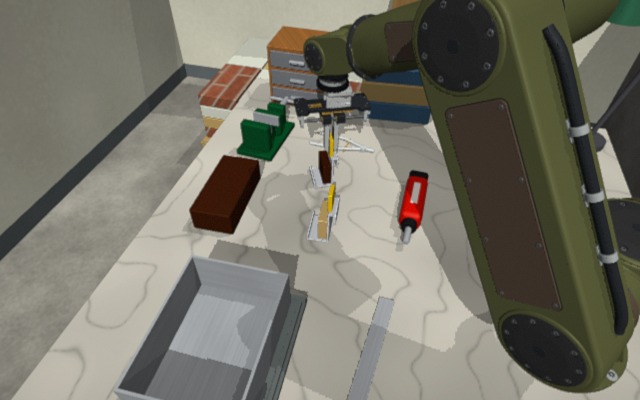

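Call:
apply_moves(plan=[0,0,0,-0.01,0,0,0,0,0,0,-0.03,0,0,0,0,0,0,-0.05,0,0,0,0,0,0,-0.055,0,0,0,0,0,0,-0.055,0,0,0])

```text
clock: 3.68
eef_pos: [553.6, -331.1, 295.2]
eef_rot: [-2.443, 1.57, 2.704]
wrist_force: [0.3, -0.3, -4.3]
finger_gap: 9.9
```

```bash
python3 - <<'E'
from h import *
s=readout.read_state()
print(s["clock"],s["eef_pos"],s["wrist_force"],s["finger_gap"],s["joints"])
delta(s,[555,190,300],np.radians(2),10)
E
```

```text
3.675 [ 553.5710526  -331.11972901  295.22505792] [ 0.3253788  -0.26366869 -4.32533108] 9.933677223492806 [-5.95767742e-01  4.80311047e-01  1.06959278e+00 -1.49474899e-04
  1.59262686e+00 -1.03020930e+00]
rotvec total [ 0.3995 -0.0006  0.0007] deg 22.9 dist 521.1
[0.04, -0.0001, 0.0001] [-0.0005, 0.0221, -0.0472] after: [-0.0005, 0.0202, -0.0481]
[0.04, -0.0001, 0.0001] [-0.0005, 0.0202, -0.0481] after: [-0.0005, 0.0182, -0.0488]
[0.04, -0.0001, 0.0001] [-0.0005, 0.0182, -0.0488] after: [-0.0005, 0.0163, -0.0495]
[0.04, -0.0001, 0.0001] [-0.0005, 0.0163, -0.0495] after: [-0.0005, 0.0143, -0.0501]
[0.04, -0.0001, 0.0001] [-0.0005, 0.0143, -0.0501] after: [-0.0005, 0.0123, -0.0507]
[0.04, -0.0001, 0.0001] [-0.0005, 0.0123, -0.0507] after: [-0.0005, 0.0102, -0.0511]
[0.04, -0.0001, 0.0001] [-0.0005, 0.0102, -0.0511] after: [-0.0005, 0.0082, -0.0515]
[0.04, -0.0001, 0.0001] [-0.0005, 0.0082, -0.0515] after: [-0.0005, 0.0061, -0.0518]
[0.04, -0.0001, 0.0001] [-0.0005, 0.0061, -0.0518] after: [-0.0005, 0.004, -0.052]
[0.04, -0.0001, 0.0001] [-0.0005, 0.004, -0.052] after: [-0.0005, 0.002, -0.0521]
```

Call:
apply_moves(plan=[0.04,0,0,0,0.022,-0.047,0,0.04,0,0,0,0.02,-0.048,0,0.04,0,0,0,0.018,-0.049,0,0.04,0,0,0,0.016,-0.0495,0,0.04,0,0,0,0.014,-0.05,0])

```text
clock: 4.3
eef_pos: [553.4, -69.7, 293.5]
eef_rot: [-1.837, 1.57, 3.108]
wrist_force: [0.6, -0.1, -4.6]
finger_gap: 9.8
```

Call:
apply_moves(plan=[0.04,0,0,0,0.012,-0.0505,0,0.04,0,0,0,0.01,-0.051,0,0.04,0,0,0,0.008,-0.051,0,0.04,0,0,0,0.006,-0.052,0,0.04,0,0,0,0.004,-0.04,0])

```text
clock: 4.92
eef_pos: [554.3, 178.6, 293.5]
eef_rot: [-1.362, 1.57, -2.898]
wrist_force: [0.8, -0.9, -4.8]
finger_gap: 9.3
```

Call:
apply_moves(plan=[0,0,0,0,0,0,0,0,0,0,0,0,0,0])

```text
clock: 5.18
eef_pos: [554.8, 176.3, 293.4]
eef_rot: [-0.938, 1.57, -2.473]
wrist_force: [1.3, -0.3, -5.5]
finger_gap: 9.7
```

```bash
python3 - <<'E'
from h import *
import pickle
s=readout.read_state();c=cams.camera("wrist")
print(s["clock"],s["eef_pos"],R.from_euler("xyz",s["eef_rot"]).as_matrix().round(4),s["wrist_force"],s["finger_gap"])
pickle.dump((s,c),open("w4.pkl","wb"))
cv2.imwrite("pics/w4.png",c["image"][:,:,::-1])
d=cams.camera("side");e=cams.camera("scene")
pickle.dump((d,e),open("w4b.pkl","wb"))
cv2.imwrite("pics/s4.png",d["image"][:,:,::-1])
E
```

```text
5.175 [554.76570558 176.32359804 293.36883766] [[-6.000e-04  9.994e-01  3.480e-02]
 [-5.000e-04  3.480e-02 -9.994e-01]
 [-1.000e+00 -6.000e-04  4.000e-04]] [ 1.27178429 -0.25741593 -5.53918063] 9.706325845789927
```

View pics/w4.png

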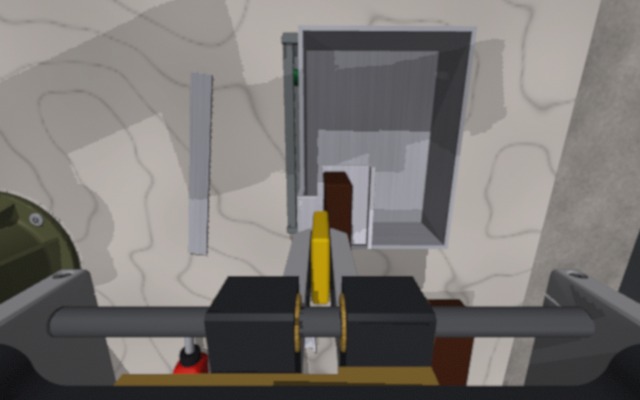

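View pics/s4.png

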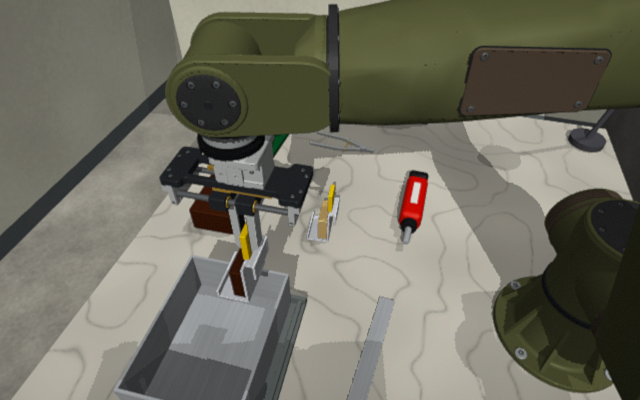

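```bash
python3 - <<'E'
from h import *
import pickle
s,c=pickle.load(open("w4.pkl","rb"))
crop(c["image"],280,15,330,75,9,"pics/w4a.png")
crop(c["image"],280,140,380,260,5,"pics/w4b.png")
crop(c["image"],430,15,490,75,8,"pics/w4c.png")
crop(c["image"],425,215,475,260,10,"pics/w4d.png")
E
```

```text
(no output)
```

View pics/w4a.png

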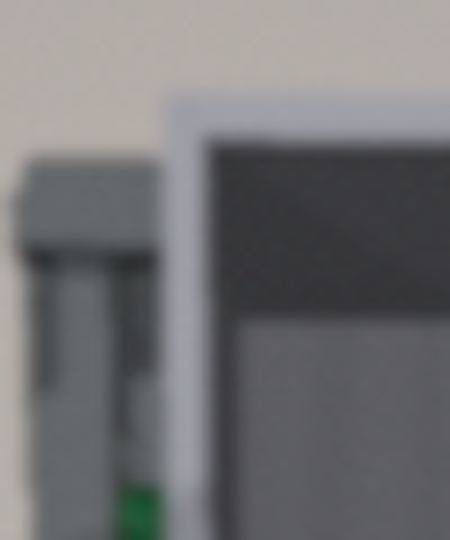

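View pics/w4b.png

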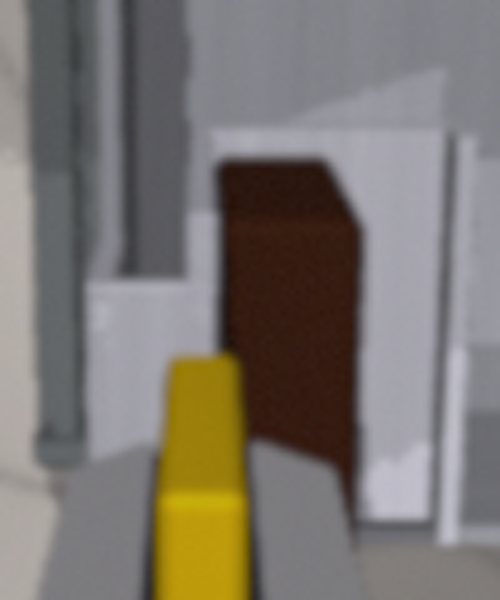

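View pics/w4c.png

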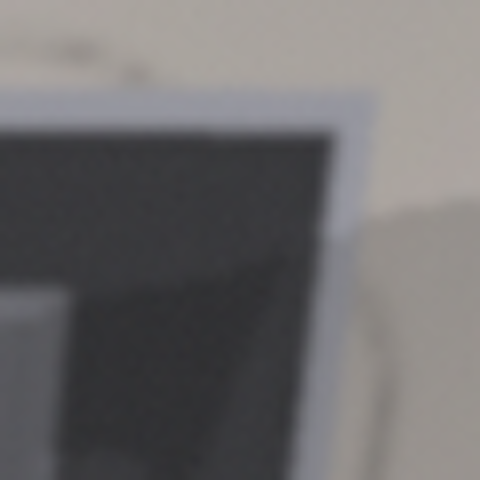

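View pics/w4d.png

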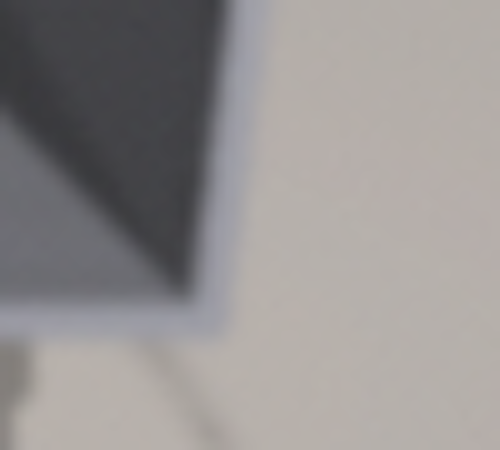

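```bash
python3 - <<'E'
from h import *
import pickle
s,c=pickle.load(open("w4.pkl","rb"))
f=lambda o,k,x,y:onz(c,(o[0]+(x+.5)/k-.5,o[1]+(y+.5)/k-.5),112,s)[:2]
A=f((280,15),9,168,98);Ai=f((280,15),9,208,142)
B=f((430,15),8,376,90);Bi=f((430,15),8,334,130)
C=f((425,215),10,225,335)
F=f((280,140),5,97,270);Fi=f((280,140),5,125,270)
print(A,Ai,B,Bi,C,F,Fi)
an=lambda p,q:np.degrees(np.arctan2(-(p-q)[0],(p-q)[1]))
print("yaw", an(A,F),an(Ai,Fi),an(B,C),np.degrees(np.arctan2(*(B-A)[::-1])),np.linalg.norm(B-A),np.linalg.norm(B-C))
mid=(A+C)/2;print(mid)
for y in(1.0,1.5,2.0,2.5):
    r=np.radians(y);M=np.array([[np.cos(r),-np.sin(r)],[np.sin(r),np.cos(r)]])
    print(y,"wall centre mid from centre",mid+M@[-97.5,0],"from A",A+M@[2.5,-135])
E
```

```text
[523.58691551 357.00986926] [528.63382838 352.32430516] [722.45284658 363.5350598 ] [717.47438737 358.38972883] [730.8512738   94.14226249] [527.41609641 163.75292038] [534.66882562 164.0064523 ]
yaw 1.135106403348536 1.8355220535094374 1.7856402925780896 1.8793153333289705 198.9729545710539 269.5236776624404
[627.21909465 225.57606588]
1.0 wall centre mid from centre [529.73394438 223.87445625] from A [528.44260962 222.07406143]
1.5 wall centre mid from centre [529.75250547 223.02381342] from A [529.61994684 222.12157276]
2.0 wall centre mid from centre [529.77848902 222.17336495] from A [530.79682463 222.17935635]
2.5 wall centre mid from centre [529.81189305 221.32317561] from A [531.97315336 222.24740781]
```

Call:
apply_moves(plan=[0,0,0,0,0.002,-0.046,0,0,0,0,0.04,0,0,0,0,0,0,0.04,0,0,0,0,0,0,0.03,0,0,0,0,0,0,0.016,0,0,0])

```text
clock: 5.95
eef_pos: [555.1, 221.9, 166.1]
eef_rot: [-1.275, 1.569, -2.812]
wrist_force: [0.1, 0.4, -4.1]
finger_gap: 9.6
```

Call:
apply_moves(plan=[0,0,0,0,-0.006,0,0,0,0,0,0,-0.005,0,0,0,0,0,0,0,0,0,0,0,0,0,0,0,0])

```text
clock: 6.45
eef_pos: [544.6, 222.5, 168.2]
eef_rot: [1.875, 1.57, 0.339]
wrist_force: [-0.1, -0.2, -4.7]
finger_gap: 9.7
```

```bash
python3 - <<'E'
from h import *
import pickle
s=readout.read_state();c=cams.camera("wrist");d=cams.camera("side")
print(s["clock"],s["eef_pos"],s["eef_rot"],s["wrist_force"],s["moment"])
cv2.imwrite("pics/w5.png",c["image"][:,:,::-1])
crop(d["image"],110,150,400,400,2.4,"pics/s5.png")
E
```

```text
6.45 [544.57888887 222.467088   168.18969699] [1.87474566 1.56959198 0.33851194] [-0.13804785 -0.18325176 -4.71348073] [-0.01224097 -0.01005264 -0.03511019]
```

View pics/w5.png

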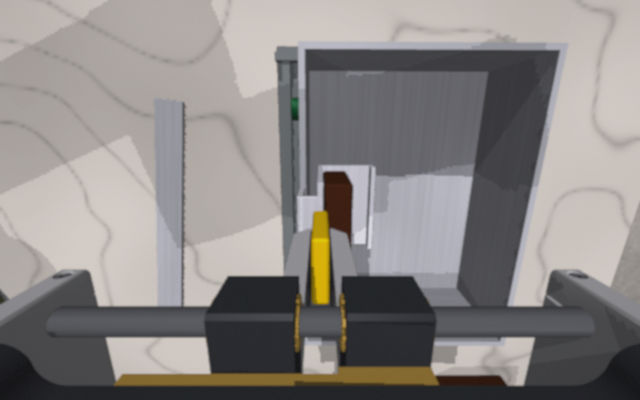

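View pics/s5.png

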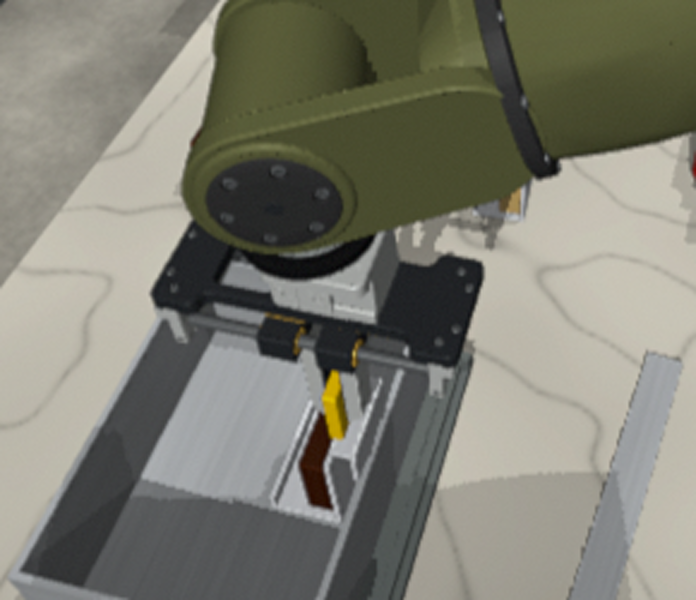

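The hanger is inside the tub with the lip just above the rim. Next I'll feel toward the wall.

Call:
apply_moves(plan=[0,0,0,0,-0.002,0,0,0,0,0,0,-0.002,0,0,0,0,0,0,-0.0015,0,0,0,0,0,0,0,0,0])

```text
clock: 7.05
eef_pos: [538.8, 222.2, 167.5]
eef_rot: [1.536, 1.571, -0.0]
wrist_force: [-0.7, 0.1, -4.1]
finger_gap: 9.4
```

Call:
apply_moves(plan=[0,0,0,0,-0.001,0,0,0,0,0,0,-0.001,0,0,0,0,0,0,0,0,0])

```text
clock: 7.42
eef_pos: [536.8, 222.1, 167.5]
eef_rot: [2.022, 1.571, 0.486]
wrist_force: [0.8, 0.4, -4.5]
finger_gap: 10.3
```

Call:
apply_moves(plan=[0,0,0,0,-0.001,0,0,0,0,0,0,0,0,0])

```text
clock: 7.68
eef_pos: [535.8, 222.1, 167.5]
eef_rot: [-3.051, 1.571, 1.696]
wrist_force: [-0.1, -0.0, -4.8]
finger_gap: 9.8
```

Call:
apply_moves(plan=[0,0,0,0,-0.001,0,0,0,0,0,0,0,0,0])

```text
clock: 7.92
eef_pos: [534.8, 222.1, 167.5]
eef_rot: [2.134, 1.571, 0.597]
wrist_force: [0.6, 0.3, -5.0]
finger_gap: 10.0
```

Call:
apply_moves(plan=[0,0,0,0,-0.0005,0,0,0,0,0,0,0,0,0])

```text
clock: 8.18
eef_pos: [534.6, 222.0, 167.5]
eef_rot: [1.773, 1.57, 0.237]
wrist_force: [2.4, -0.2, -6.0]
finger_gap: 9.4
```

Call:
apply_moves(plan=[0,0,0,0,-0.0005,0,0,0,0,0,0,0,0,0])

```text
clock: 8.43
eef_pos: [534.3, 222.0, 167.5]
eef_rot: [1.689, 1.569, 0.152]
wrist_force: [5.4, 0.5, -7.8]
finger_gap: 9.3
```

Call:
apply_moves(plan=[0,0,0,0,-0.0005,0,0,0,0,0,0,0,0,0])

```text
clock: 8.68
eef_pos: [534.2, 222.0, 167.5]
eef_rot: [1.7, 1.568, 0.163]
wrist_force: [7.9, 1.1, -8.9]
finger_gap: 10.2
```

Contact is at TCP x of about 534.6, so the wall centre is at about 530.1, which agrees with the vision estimate. I'll back off 2.5 mm to centre the gap, then descend.

Call:
apply_moves(plan=[0,0,0,0,0.0038,0,0,0,0,0,0,0,0,0,0,0,0,0.008,0,0,0,0,0,0,0.007,0,0,0,0,0,0,0,0,0,0])

```text
clock: 9.3
eef_pos: [536.7, 222.0, 151.5]
eef_rot: [-1.299, 1.569, -2.836]
wrist_force: [0.7, 0.5, -4.7]
finger_gap: 9.7
```

```bash
python3 - <<'E'
from h import *
s=readout.read_state();d=cams.camera("side");c=cams.camera("wrist")
print(s["clock"],s["eef_pos"],s["wrist_force"],R.from_euler("xyz",s["eef_rot"]).as_matrix().round(4))
crop(d["image"],190,280,300,380,6,"pics/s6.png")
crop(c["image"],260,30,420,280,2.4,"pics/w6.png")
E
```

```text
9.3 [536.71228057 222.00778928 151.50942951] [ 0.72131855  0.48119324 -4.66480576] [[-1.600e-03  9.994e-01  3.450e-02]
 [-5.000e-04  3.450e-02 -9.994e-01]
 [-1.000e+00 -1.600e-03  4.000e-04]]
```

View pics/s6.png

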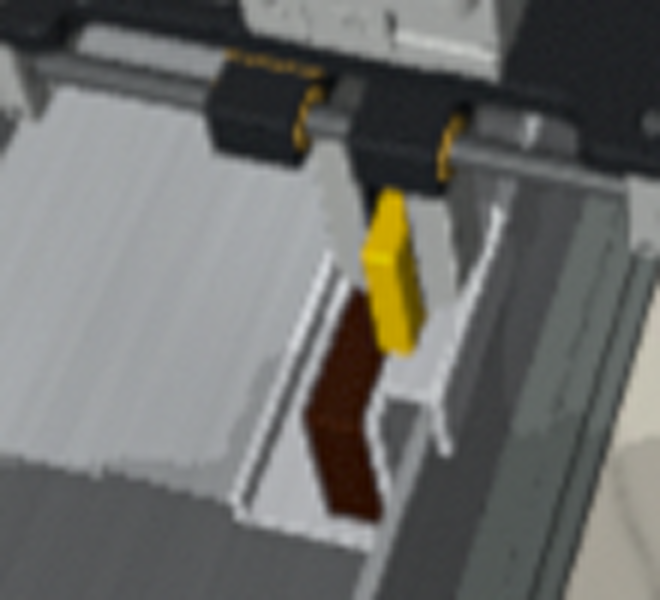

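View pics/w6.png

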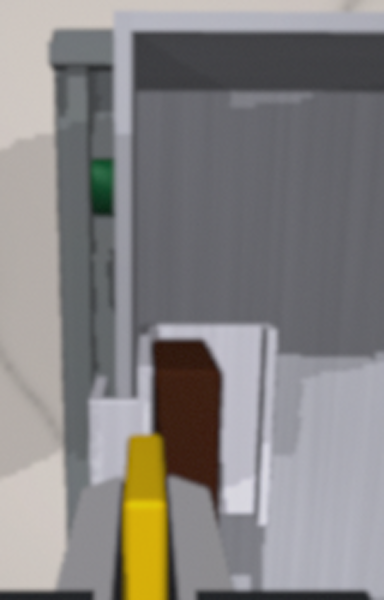

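Lip on the outside, plate on the inside, and no contact force. I'm descending further.

Call:
apply_moves(plan=[0,0,0,0.006,0,0,0,0,0,0,0.006,0,0,0,0,0,0,0.006,0,0,0,0,0,0,0.004,0,0,0,0,0,0,0,0,0,0])

```text
clock: 10.02
eef_pos: [537.0, 222.1, 130.1]
eef_rot: [-1.336, 1.57, -2.872]
wrist_force: [-0.8, 0.1, -4.8]
finger_gap: 9.7
```

Call:
apply_moves(plan=[0,0,0,0.0015,0,0,0,0,0,0,0,0,0,0])

```text
clock: 10.28
eef_pos: [537.2, 222.1, 129.0]
eef_rot: [1.572, 1.571, 0.036]
wrist_force: [-0.2, 0.0, -5.5]
finger_gap: 9.4
```

Call:
apply_moves(plan=[0,0,0,0.001,0,0,0,0,0,0,0,0,0,0])

```text
clock: 10.52
eef_pos: [537.1, 222.1, 127.9]
eef_rot: [-1.086, 1.571, -2.622]
wrist_force: [-0.4, 0.3, -4.9]
finger_gap: 9.8
```

Call:
apply_moves(plan=[0,0,0,0.001,0,0,0,0,0,0,0,0,0,0])

```text
clock: 10.78
eef_pos: [537.1, 222.1, 126.9]
eef_rot: [-1.348, 1.571, -2.884]
wrist_force: [-0.7, 0.7, -3.8]
finger_gap: 10.1
```

Call:
apply_moves(plan=[0,0,0,0.0008,0,0,0,0,0,0,0,0,0,0])

```text
clock: 11.02
eef_pos: [537.1, 222.1, 126.1]
eef_rot: [-1.256, 1.571, -2.792]
wrist_force: [0.6, 0.0, -4.3]
finger_gap: 10.0
```

Call:
apply_moves(plan=[0,0,0,0.0005,0,0,0,0,0,0,0,0,0,0])

```text
clock: 11.28
eef_pos: [537.2, 222.2, 125.8]
eef_rot: [1.946, 1.571, 0.409]
wrist_force: [-0.1, -0.9, -3.1]
finger_gap: 10.0
```

Call:
apply_moves(plan=[0,0,0,0.0005,0,0,0,0,0,0,0,0,0,0])

```text
clock: 11.52
eef_pos: [537.2, 222.1, 125.7]
eef_rot: [1.866, 1.57, 0.329]
wrist_force: [-3.4, -2.6, 4.3]
finger_gap: 9.7
```

Call:
apply_moves(plan=[0,0,0,0.0005,0,0,0,0,0,0,0,0,0,0])

```text
clock: 11.78
eef_pos: [537.2, 222.1, 125.6]
eef_rot: [1.902, 1.57, 0.366]
wrist_force: [-6.0, -2.0, 9.4]
finger_gap: 9.2
```

The bend is seated: TCP z is 125.6, against 125.7 expected. I'll lift slightly and bring the plate flush to the inner wall face so it stays upright when released.

Call:
apply_moves(plan=[0,0,0,-0.0012,0,0,0,0,0,0,0,-0.0015,0,0,0,0,0,0,-0.001,0,0,0,0,0,0,0,0,0])

```text
clock: 12.28
eef_pos: [534.6, 222.1, 125.8]
eef_rot: [2.354, 1.571, 0.817]
wrist_force: [0.9, 1.5, -3.7]
finger_gap: 9.9
```

Call:
apply_moves(plan=[0,0,0,0,-0.0005,0,0,0,0,0,0,0,0,0])

```text
clock: 12.52
eef_pos: [534.5, 222.1, 125.7]
eef_rot: [1.777, 1.57, 0.24]
wrist_force: [4.4, 0.7, -5.6]
finger_gap: 9.9
```

Flush to the wall at about 4 N. Lowering the last bit onto the rim.

Call:
apply_moves(plan=[0,0,0,0.0006,0,0,0,0,0,0,0,0,0,0])

```text
clock: 12.78
eef_pos: [534.5, 222.0, 125.7]
eef_rot: [1.789, 1.57, 0.252]
wrist_force: [3.8, -0.2, 1.3]
finger_gap: 9.8
```

```bash
python3 - <<'E'
from h import *
s=readout.read_state()
print(s["clock"],s["eef_pos"],s["wrist_force"],s["moment"])
E
```

```text
12.775 [534.52851915 222.01576876 125.71128725] [ 3.84425157 -0.22454031  1.34011827] [ 0.0425101  -0.8409121  -0.18428661]
```

Call:
apply_moves(plan=[0,0,0,0,0,0,14,0,0,0,0,0,0,18,0,0,0,0,0,0,30,0,0,0,0,0,0,40,0,0,0,0,0,0,40], force=10)

```text
clock: 13.4
eef_pos: [534.1, 222.0, 125.2]
eef_rot: [-1.281, 1.571, -2.818]
wrist_force: [-0.3, -0.6, 0.0]
finger_gap: 37.5
```

```bash
python3 - <<'E'
from h import *
s=readout.read_state();d=cams.camera("side");c=cams.camera("wrist")
print(s["clock"],s["eef_pos"],s["wrist_force"],s["finger_gap"])
crop(d["image"],190,280,300,380,6,"pics/s7.png")
crop(c["image"],260,30,420,280,2.4,"pics/w7.png")
E
```

```text
13.4 [534.10331168 222.02304558 125.21521878] [-0.28997206 -0.61015339  0.02665013] 37.470834291220484
```

View pics/s7.png

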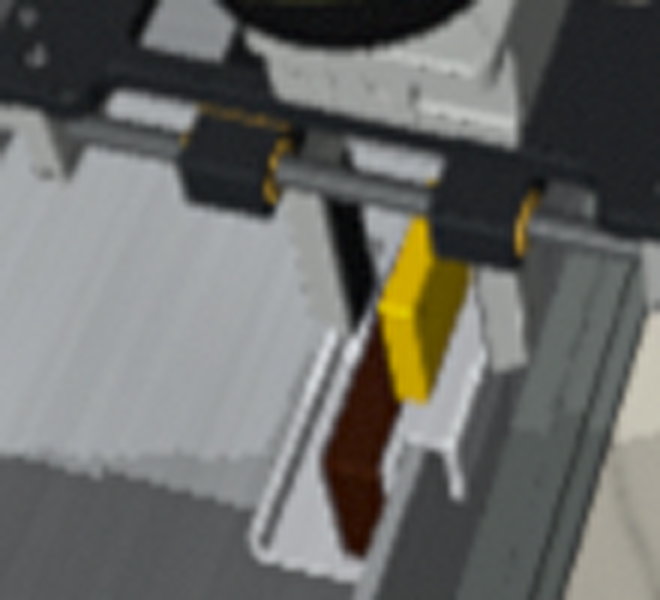

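View pics/w7.png

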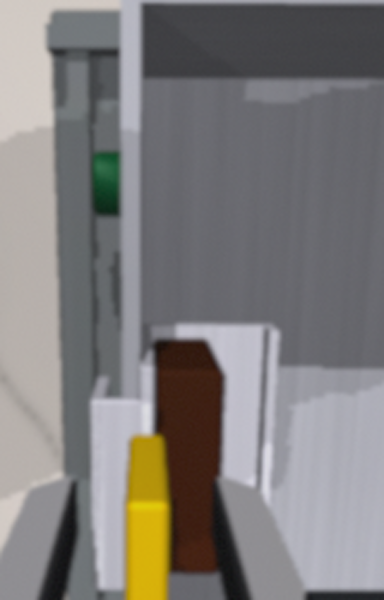

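Released with zero force and the hanger stays in place. Retracting straight up.

Call:
apply_moves(plan=[0,0,0,-0.01,0,0,45,0,0,0,-0.03,0,0,50,0,0,0,-0.05,0,0,50,0,0,0,-0.05,0,0,50,0,0,0,-0.03,0,0,50])

```text
clock: 14.12
eef_pos: [534.3, 222.1, 298.8]
eef_rot: [1.883, 1.567, 0.347]
wrist_force: [-0.3, 0.6, 0.1]
finger_gap: 46.7
```

Call:
apply_moves(plan=[0,0,0,0,0,0.05,50,0,0,0,0,0,0.06,50,0,0,0,0,0,0.05,50,0,0,0,0,0,0,50,0,0,0,0,0,0,50])

```text
clock: 14.75
eef_pos: [539.7, 62.5, 295.8]
eef_rot: [1.883, 1.57, 0.346]
wrist_force: [-0.4, 0.8, 0.4]
finger_gap: 47.1
```

```bash
python3 - <<'E'
from h import *
import pickle
s=readout.read_state();C={n:cams.camera(n) for n in("side","scene","wrist")}
print(s["clock"],s["eef_pos"],s["wrist_force"])
pickle.dump((s,C),open("f.pkl","wb"))
crop(C["side"]["image"],110,120,400,400,2.1,"pics/s8.png")
crop(C["scene"]["image"],230,140,530,310,2.6,"pics/sc8.png")
cv2.imwrite("pics/w8.png",C["wrist"]["image"][:,:,::-1])
E
```

```text
14.75 [539.66257357  62.50696167 295.79203184] [-0.3872197   0.84729068  0.35572212]
```

View pics/s8.png

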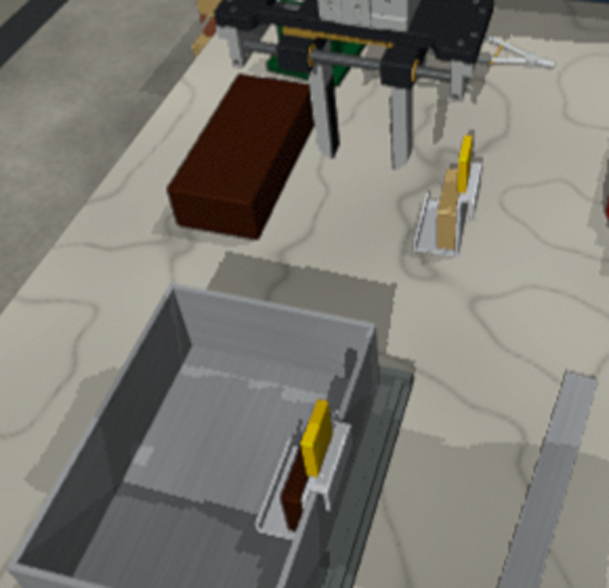

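View pics/sc8.png

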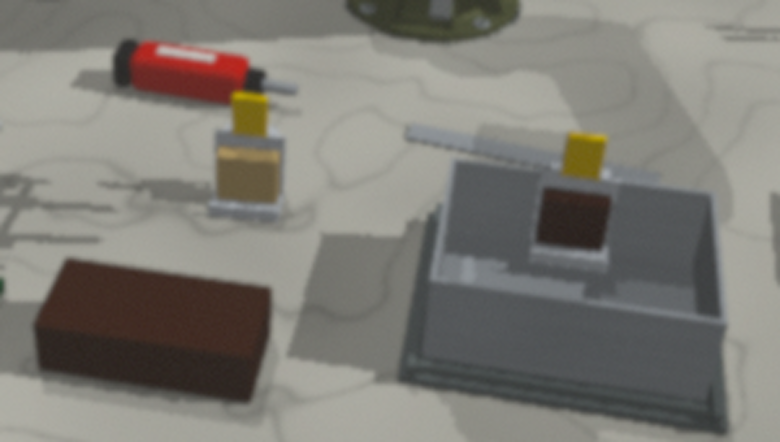

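View pics/w8.png

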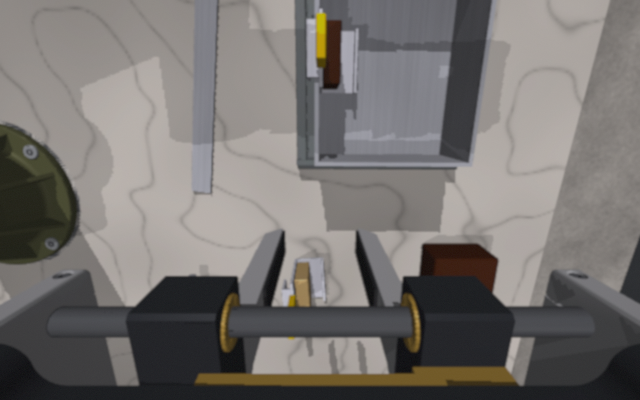

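The hanger hangs on the front wall with the slip inside the tub: its tab is at about (585,155) in the scene crop and (318,437) in the side crop. The other objects look undisturbed. One numeric check before signing off.

```bash
python3 - <<'E'
from h import *
import pickle
s,C=pickle.load(open("f.pkl","rb"))
r=np.radians(1.9);M=np.array([[np.cos(r),-np.sin(r),0],[np.sin(r),np.cos(r),0],[0,0,1]])
o=np.array([534.6,222.1,32])
for n in C:
    c=C[n];h=cv2.cvtColor(c["image"],cv2.COLOR_RGB2HSV)
    m=cv2.inRange(h,(20,150,90),(34,255,255));k,l,st,ce=cv2.connectedComponentsWithStats(m)
    w=proj(c,o+M@[0,0,109],s)
    i=min((i for i in range(1,k) if st[i,4]>20),key=lambda i:np.hypot(*(ce[i]-w)))
    P=np.array([proj(c,o+M@[x,y,z],s) for x in(-5,5) for y in(-20,20) for z in(84,134)])
    print(n,"expected box",P.min(0).round(1),P.max(0).round(1),"seen",st[i][:2],st[i][:2]+st[i][2:4])
a=cams.camera("side")
p=cv2.imread("pics/side0.png")[:,:,::-1].astype(int)
dif=np.abs(a["image"].astype(int)-p).max(2)
for nm,(x0,y0,x1,y1) in dict(brick=(190,155,260,232),buff=(305,185,345,245),rimcorner=(190,250,200,262),tester=(398,168,430,242)).items(): print(nm,dif[y0:y1,x0:x1].mean())
E
```

```text
side expected box [251.5 309.5] [268.1 348. ] seen [253 310] [267 347]
scene expected box [446.3 189.8] [464.5 209.1] seen [447 192] [463 208]
wrist expected box [315.6  10.3] [326.2  66.3] seen [317  13] [327  59]
brick 8.66734693877551
buff 13.617916666666666
rimcorner 12.441666666666666
tester 15.741131756756756
```

```bash
python3 -c "
from cell import ticket
print(ticket.sign_off())"
```

```text
the job is handed in; nothing more can be done
None
```

The brown hanger is hooked over the front wall of the tub with the slip inside, and I handed the job in at about 15 s of the 43 s allowed.

- **Pick-up:** I pinched the brown hanger by its yellow tab and carried it over the other objects to the tub.
- **Finding the wall:** I touched the inside of the front wall with the back plate, at about 8 N. That put the wall's centre at x ≈ 530 mm, which agreed with the camera estimate.
- **Hanging it:** I centred the gap and lowered until the bend met the rim at about 10 N. That was at a tool height of 125.6–125.7 mm, against 125.7 mm expected. I then set the plate flush against the wall, let go and retracted.
- **Position check:** In all three views the tab is within about 2–3 px of where a fully seated, upright hanger should be. The one exception is the lower edge in the wrist view: the seen tab ends about 7 px short of the expected outline. I did not look into why.
- **Left alone:** The buff hanger, brick, tester and straightedge look unmoved in the final pictures. The dividers were never touched, but they are only partly in the last views. My before-and-after image comparison did not help, because it showed differences of 9–16 grey levels even in untouched areas; I took these to be changed shadows but did not confirm it.
- **Contact at hand-in:** The gripper was well clear, with less than 1 N on the wrist.

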